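# Push two brass thrust discs into their recesses in a clamped housing

### The arm

A 6-joint arm with a two-finger parallel gripper is mounted at the origin on the work surface. World frame = base frame: x ahead of the robot, y to its left, z up, the work surface at z = 0. Lengths are in m, angles in rad, forces in N, time in s.
With the tool pointing down it reaches from about 0.275 to 0.775 m from the base axis. Payload 14.6 kg.
Tool frame: the origin (TCP) lies on the centre line of the jaws, within the pads' length; the fingertips stand 11 mm ahead of it and the grasp point (between the pads) lies 8 mm behind it; z points along the fingers, y is the direction in which the jaws open and shut (so a half turn about z gives the same grasp; the last joint's range is limited). The gripper opens to 85 mm and grips with 20 to 120 N. Pads are 22 mm wide; open, the fingers measure 114 mm over their backs; the gripper's body (76 mm by 85 mm) begins 54 mm behind the grasp point. The pads swing forward as they close: fully open they stand 13 mm farther back than shut.
Start: joints at [-1.256, 0.263, -0.048, 1.259, 0, 1.415], TCP at [0.238, -0.468, 0.242] pointing down, gripper open.
Joint ranges: [-2.65, 2.65], [-0.89, 1.7], [-1.18, 1.37], [-2.13, 2.11], [-1.35, 1.29], [-3.14, 3.14]. Speed limits (rad/s): [1.89, 1.89, 2.57, 2.79, 3.14, 3.14].

### API

Orientations are given as a unit quaternion [w, x, y, z].
In Python, from cell import get_state, grab_frame, finish_job gives the robot as it stands.
- The arm moves only by the shell command python3 -m jog 'ROWS'. ROWS is JSON, one flat list of numbers, 7 for each row, row after row: the shift along the tool's x, y, z in cm, then the turn, a rotation vector about the tool's x, y, z in rad, then the closure, from 0 (fully open) to 1 (shut). A call has 1 to 5 rows; each row shifts and turns the pose as measured when the row begins, along the tool's axes as they then stand; what a row does not reach is not made up. A row lasts 1/8 s, in which the tool goes at most 62.5 mm and 10.7 degrees, less where a joint would pass 70% of its speed; a pose out of reach is approached as far as the arm can. A call with a gripper value outside its range is refused whole. The fingers move at their own pace and stop on an object; the grip force is fixed at half the most. Time passes only in rows, so rows that do not move let the fingers close. It gives the time, the measured TCP pose, the force and the opening at its end, in the units of the state.
- get_state(): the state, without advancing time (a new reading comes with each control period).
- grab_frame(name): name is "scene" or "top" or "wrist"; returns a dict with "pixels" (384x512x3 uint8, red, green, blue), "fx", "fy", "cx", "cy" (pixels), "rvec" (rotation vector, rad) and "tvec" (3), from world to camera coordinates, as OpenCV has them; the wrist camera has in their place "hand_eye" (4x4, takes a point from camera to tool coordinates, whose origin is the TCP and whose axes are the flange's). Camera axes: x right, y down, z forward; pixel columns grow to the right and rows downward; lengths in m; the calibration is good to about 2 mm. A picture is of the moment at which its call begins: read the wrist's pose just before it. There is no depth.
- finish_job(): hands the job in, once; it reports no verdict.
The state is a dict: "time_s": time; "joint_pos": joint angles; "qvel": joint speeds; "joint_efforts": joint torques, N m; "ee_pos": TCP position; "ee_rot": TCP orientation; "wrist_force": force on the tool from outside, world axes, zero at the start; "ft_torque": the same for the moment, N m; "finger_gap": finger opening in m.
Only numpy, scipy, OpenCV 4.12 (cv2) and the standard library are available. Lean on these libraries where they do the work, as an engineer would, in place of code of your own. Each camera call takes 0.05 s, during which the arm holds its last target.

### The job

Two loose brass discs, one large and one small, lie on the flat top of the clamped aluminium housing. With the fingertips, push each disc along that top until it drops into the round recess of its own size and lies level and flush. Only push the discs, never pick them up or push them off the housing, and leave everything else as it stands.

Things in the scene. Friction and masses are not known exactly. Their poses are not given: they have to be found in the camera images.
- housing: Aluminium plate, 160 (its x) by 240 (its y) by 34 mm high, fixed to the bench; turned up to 0.3 rad. Origin: centre of its underside, on the bench; its flat top lies 34 mm above the origin. Both recesses are in the +x half, the discs start on the -x half, one left and one right (which is which varies). At each y end, over the +x half, a steel strap clamp (its x 22 to 48 mm, inner end at y = +-103 mm) stands 15 mm above the top.
- large_recess (a point): Centre of the mouth of the large round recess, level with the housing's top; recess 47 mm across, 10 mm deep with a flat floor; at (35, 55) mm in the housing's frame. z is up. A dark circle, 26 mm across, is drawn on the middle of its floor.
- small_recess (a point): Centre of the mouth of the small round recess, level with the housing's top; recess 36 mm across, 10 mm deep with a flat floor; at (35, -55) mm in the housing's frame. z is up. A dark circle, 18 mm across, is drawn on the middle of its floor.
- large_disc: Loose brass disc, 44 mm across, 10 mm thick, about 0.13 kg, lying flat on the housing's top with a dark dot at the centre of its upper face. Origin: centre of its underside. Fits only the large recess, 1.5 mm clearance all round, and is flush when seated.
- small_disc: Loose brass disc, 33 mm across, 10 mm thick, about 0.07 kg, lying flat on the housing's top with a dark dot at the centre of its upper face. Origin: centre of its underside. Fits the small recess with 1.5 mm clearance all round, and is flush when seated; it would also fall into the large recess, which is wrong.
- thumb_nut: Bystander: loose steel thumb nut, 16 mm across, 22 mm high, standing on the housing's top near its +x edge, between the recesses. Origin: centre of its underside.
- bearing_ring: Bystander: loose steel bearing ring, 52 mm across, 14 mm high, on the bench beside the housing. Origin: centre of its underside.
- screw_dish: Bystander: shallow glass dish, 90 mm across, 18 mm high, on the bench. Origin: centre of its underside.
- screwdriver: Bystander: screwdriver lying on the bench along its own x, handle to -x, about 200 mm long. Origin: under its middle.
- hammer: Bystander: hammer lying on the bench along its own x, handle to -x, 240 mm long. Origin: under its middle.
- oil_bottle: Bystander: amber bottle, 52 mm across, 110 mm high, upright on the bench. Origin: centre of its underside.
- locating_pin: Bystander: steel pin with a wider head, 16 mm across, 24 mm at the head, 50 mm high, upright on the bench beyond the housing. Origin: centre of its underside.

How it is judged:
By the outcome, as a careful person would: the job done as asked, in the order asked, and still so for the second after the job is handed in, with the robot touching nothing.
It also fails if it takes over 51 s, if anything falls off the work surface, if the arm or the gripper's body presses on something with over 40 N, if the wrist force passes 120 N, or if a joint passes its speed limit or range.

## Working session

There is one attempt and no reset: what is moved stays moved. The work goes in short steps, Python scripts to look and compute and a shell command to move; the robot and the scene stay as the last step left them, time stands still between calls to the robot, and variables do not carry over. Pictures are saved under pics/ and viewed, and the job is handed in when it is done.

```bash
ls; mkdir -p pics; python3 - <<'E'
from cell import get_state, grab_frame
import cv2
s=get_state(); print(s)
for n in ["scene","top"]:
    f=grab_frame(n); cv2.imwrite(f"pics/{n}0.png",f["pixels"][:,:,::-1]); print({k:v for k,v in f.items() if k!="pixels"})
E
```

```text
pics
{'time_s': 0.0, 'joint_pos': array([-1.25632619e+00,  2.63520263e-01, -4.89134675e-02,  1.25937917e+00,
       -1.93429019e-07,  1.41549558e+00]), 'qvel': array([-6.62781814e-04, -2.71409936e-04,  4.61042564e-05, -2.35616174e-04,
       -3.16200505e-04,  4.84079373e-04]), 'joint_efforts': array([-1.00982921e-03, -6.37618375e+01,  3.84564328e+01,  1.38162900e-02,
       -2.16142353e-04,  9.32806046e-06]), 'ee_pos': array([ 0.23757656, -0.46789539,  0.24183508]), 'ee_rot': array([-5.06670804e-04,  9.72540884e-01,  2.32731544e-01, -4.05056107e-05]), 'wrist_force': array([0.47789105, 0.2319694 , 0.81568762]), 'ft_torque': array([0.06953954, 0.02672042, 0.03276194]), 'finger_gap': 0.08528524592434306}
{'fx': 369.6727453466332, 'fy': 369.6727453466332, 'cx': 259.6399551548906, 'cy': 191.0419042732872, 'rvec': array([ 1.1787231 ,  2.60417199, -0.67833229]), 'tvec': array([ 0.3754426 , -0.34083036,  1.25709396])}
{'fx': 347.2947700375134, 'fy': 347.2947700375134, 'cx': 253.4400611778856, 'cy': 196.46863742548607, 'rvec': array([ 2.22094386, -1.97712763,  0.20895279]), 'tvec': array([-0.05734317,  0.53791301,  1.08836916])}
```

View pics/scene0.png

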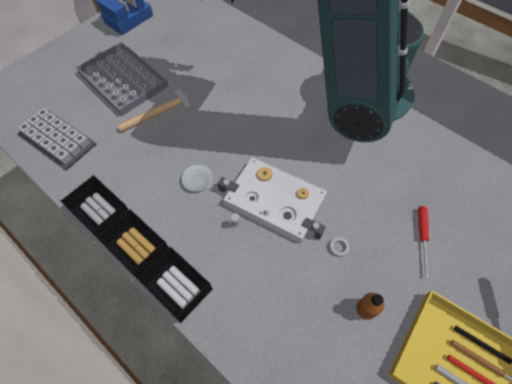

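View pics/top0.png

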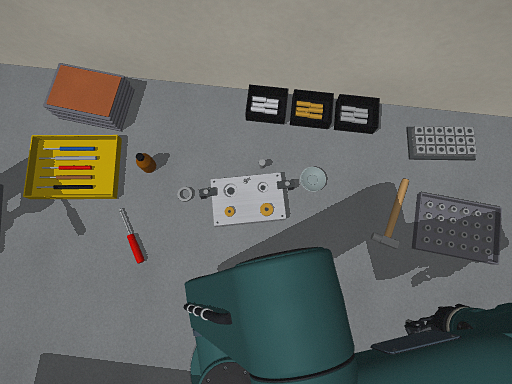

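```bash
python3 - <<'E'
import cv2
a=cv2.imread("pics/top0.png")[145:240,170:340]; cv2.imwrite("pics/t0c.png",cv2.resize(a,None,fx=4.5,fy=4.5,interpolation=cv2.INTER_CUBIC))
a=cv2.imread("pics/scene0.png")[145:255,170:360]; cv2.imwrite("pics/s0c.png",cv2.resize(a,None,fx=4,fy=4,interpolation=cv2.INTER_CUBIC))
E
```

```text
(no output)
```

View pics/t0c.png

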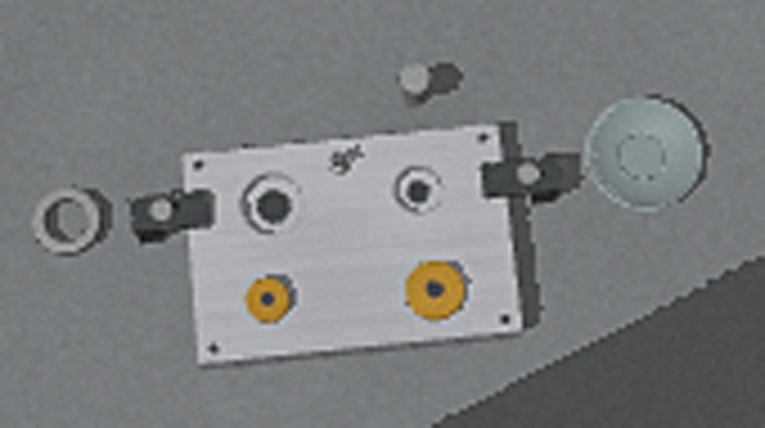

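View pics/s0c.png

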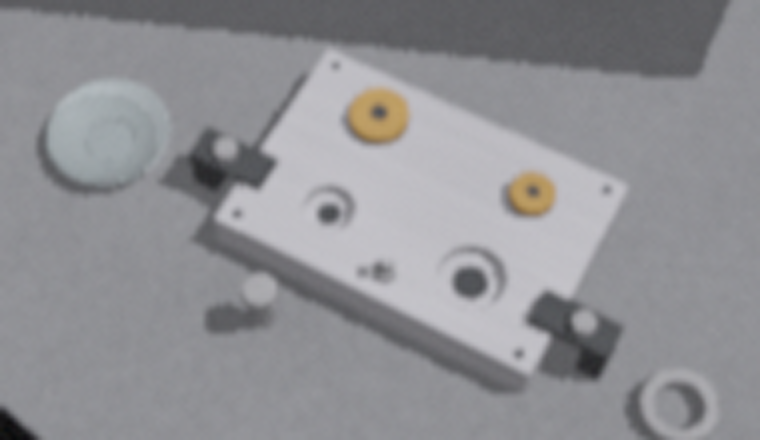

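```bash
cat > h.py <<'E'
import numpy as np, cv2
from scipy.spatial.transform import Rotation as R
def proj(f):
    Rm=cv2.Rodrigues(np.array(f["rvec"]))[0]; K=np.array([[f["fx"],0,f["cx"]],[0,f["fy"],f["cy"]],[0,0,1]])
    return K,Rm,np.array(f["tvec"])
def ray(K,Rm,t,p):
    d=Rm.T@np.linalg.solve(K,np.r_[p,1.]); return -Rm.T@t,d
def onplane(cam,p,z):
    c,d=ray(*cam,p); return c+d*(z-c[2])/d[2]
def tri(c1,p1,c2,p2):
    P1=c1[0]@np.c_[c1[1],c1[2]];P2=c2[0]@np.c_[c2[1],c2[2]]
    X=cv2.triangulatePoints(P1,P2,np.array(p1,float).reshape(2,1),np.array(p2,float).reshape(2,1));return (X[:3]/X[3]).ravel()
def wristcam(f,s):
    q=s["ee_rot"];Rt=R.from_quat([q[1],q[2],q[3],q[0]]).as_matrix()
    T=np.eye(4);T[:3,:3]=Rt;T[:3,3]=s["ee_pos"];C=np.linalg.inv(T@np.array(f["hand_eye"]))
    K=np.array([[f["fx"],0,f["cx"]],[0,f["fy"],f["cy"]],[0,0,1]]);return K,C[:3,:3],C[:3,3]
E
python3 - <<'E'
from h import *
S=dict(fx=369.6727453466332,fy=369.6727453466332,cx=259.6399551548906,cy=191.0419042732872,rvec=[1.1787231,2.60417199,-0.67833229],tvec=[0.3754426,-0.34083036,1.25709396])
T=dict(fx=347.2947700375134,fy=347.2947700375134,cx=253.4400611778856,cy=196.46863742548607,rvec=[2.22094386,-1.97712763,0.20895279],tvec=[-0.05734317,0.53791301,1.08836916])
s=proj(S);t=proj(T)
tp=lambda p:(np.array(p)+.5)/4.5-.5+[170,145]
sp=lambda p:(np.array(p)+.5)/4-.5+[170,145]
P={'c--':((522,330),(333,48)),'c-+':((199,365),(628,186)),'c++':((183,154),(528,376)),'c+-':((500,123),(213,215)),
'h--':((505,320),(336,65)),'h-+':((213,348),(607,189)),'h++':((197,164),(518,353)),'h+-':((483,138),(237,213)),
'Ldisc':((435,289),(379,112)),'Sdisc':((268,298),(533,191)),'Lrec':((273,206),(470,282)),'Srec':((418,191),(328,213)),'pin':((413,78),(259,289))}
W={}
for k,(a,b) in P.items():
    W[k]=tri(t,tp(a),s,sp(b));print(k,W[k].round(4),onplane(t,tp(a),.034).round(4),onplane(s,sp(b),.034).round(4))
H=np.array([[-80,-120],[-80,120],[80,120],[80,-120]])/1e3
C=np.array([W[k][:2] for k in ('c--','c-+','c++','c+-')]);m=C.mean(0)
A=(H.T@(C-m));th=np.arctan2(A[0,1]-A[1,0],A[0,0]+A[1,1]);print(m,th)
c,s_=np.cos(th),np.sin(th);Rm=np.array([[c,-s_],[s_,c]])
for k in W: print(k,((W[k][:2]-m)@Rm*1e3).round(1))
E
```

```text
c-- [ 0.4833 -0.1053  0.0367] [ 0.4858 -0.1087  0.034 ] [ 0.4805 -0.1035  0.034 ]
c-+ [0.4317 0.1266 0.0327] [0.4325 0.1247 0.034 ] [0.4316 0.1284 0.034 ]
c++ [0.5892 0.1615 0.0328] [0.5901 0.1592 0.034 ] [0.5887 0.1635 0.034 ]
c+- [ 0.6401 -0.0745  0.0355] [ 0.642  -0.0768  0.034 ] [ 0.6385 -0.073   0.034 ]
h-- [ 0.4908 -0.0938  0.0334] [ 0.4918 -0.0955  0.034 ] [ 0.4902 -0.0919  0.034 ]
h-+ [0.445  0.1177 0.0358] [0.4461 0.1162 0.034 ] [0.4432 0.1188 0.034 ]
h++ [0.5821 0.1482 0.0372] [0.5835 0.1475 0.034 ] [0.5803 0.1487 0.034 ]
h+- [ 0.6274 -0.0633  0.0342] [ 0.6288 -0.0651  0.034 ] [ 0.6265 -0.0617  0.034 ]
Ldisc [ 0.5059 -0.0395  0.0443] [ 0.5089 -0.0416  0.034 ] [ 0.5    -0.0418  0.034 ]
Sdisc [0.4848 0.0821 0.0449] [0.4879 0.0808 0.034 ] [0.4783 0.0811 0.034 ]
Lrec [0.5587 0.0888 0.0257] [0.5578 0.0862 0.034 ] [0.5612 0.0925 0.034 ]
Srec [ 0.5828 -0.019   0.026 ] [ 0.5819 -0.0207  0.034 ] [ 0.5851 -0.0144  0.034 ]
pin [ 0.6639 -0.006   0.0498] [ 0.6699 -0.0071  0.034 ] [ 0.6586 -0.0106  0.034 ]
[0.53608945 0.02707048] 0.21258025445162954
c-- [ -79.5 -118.3]
c-+ [-81.  119.3]
c++ [ 80.3 120.2]
c+- [  80.2 -121.2]
h-- [ -69.8 -108.6]
h-+ [-69.9 107.8]
h++ [ 70.6 108.7]
h+- [  70.2 -107.6]
Ldisc [-43.6 -58.6]
Sdisc [-38.5  64.6]
Lrec [35.1 55.6]
Srec [ 36.  -54.9]
pin [118.  -59.3]
```

```bash
python3 -m jog '[4.5,-3,0,0,0,0,0, 4.5,-3,0,0,0,0,0, 4.5,-3,0,0,0,0,0, 4.5,-3,0,0,0,0,0, 4.5,-3,0,0,0,0,0]'; python3 -m jog '[4.5,-3,0,0,0,0,0, 4.5,-3,0,0,0,0,0, 4.5,-3,0,0,0,0,0, 4.5,-3,0,0,0,0,0.4, 4.5,-3,0,0,0,0,0.4]'; python3 -m jog '[0,0,0,0,0,-0.18,0.4, 0,0,0,0,0,-0.18,0.4, 0,0,0,0,0,-0.18,0.4, 0,0,0,0,0,-0.17,0.4, 0,0,0,0,0,0,0.4]'
python3 - <<'E'
from h import *
from cell import *
s=get_state(); f=grab_frame("wrist"); cv2.imwrite("pics/w1.png",f["pixels"][:,:,::-1]);print(s["time_s"],s["ee_pos"],s["ee_rot"],s["finger_gap"],np.array(f["hand_eye"]).round(4),f["fx"])
import pickle;pickle.dump((s,f),open("w1.pkl","wb"))
E
```

```text
time_s: 0.72
ee_pos: [0.3722, -0.2281, 0.2404]
ee_rot: [-0.002, 0.973, 0.23, -0.0]
wrist_force: [0.1, -0.3, 0.4]
finger_gap: 0.0851
time_s: 1.35
ee_pos: [0.5092, 0.0155, 0.2405]
ee_rot: [-0.002, 0.973, 0.23, -0.001]
wrist_force: [1.1, -0.6, -0.5]
finger_gap: 0.0519
time_s: 1.98
ee_pos: [0.5097, 0.0199, 0.2385]
ee_rot: [-0.003, 0.826, 0.564, -0.001]
wrist_force: [0.1, 0.4, 0.5]
finger_gap: 0.0515
1.975 [0.50973927 0.0199492  0.23853867] [-0.00297878  0.82577085  0.56399663 -0.00119906] 0.05145289107327194 [[ 5.000e-04 -9.569e-01 -2.904e-01  7.280e-02]
 [ 1.000e+00  6.000e-04 -0.000e+00  1.100e-03]
 [ 2.000e-04 -2.904e-01  9.569e-01 -1.318e-01]
 [ 0.000e+00  0.000e+00  0.000e+00  1.000e+00]] 334.81479494170526
```

View pics/w1.png

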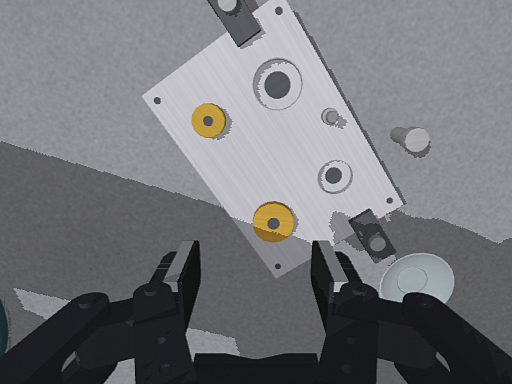

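```bash
cat > m.py <<'E'
from h import *
def dark(g,p,r=9):
    x,y=int(p[0]),int(p[1]);w=g[y-r:y+r+1,x-r:x+r+1].astype(float)
    th=(w.min()+np.percentile(w,80))/2;_,l,st,ce=cv2.connectedComponentsWithStats((w<th).astype(np.uint8))
    i=min(range(1,len(ce)),key=lambda i:np.hypot(*(ce[i]-r)));return ce[i]+[x-r,y-r],st[i][4]
E
python3 - <<'E'
from m import *
import pickle
s,f=pickle.load(open("w1.pkl","rb"));cam=wristcam(f,s);g=cv2.cvtColor(f["pixels"],cv2.COLOR_RGB2GRAY)
W={}
for k,p,z,r in [('L',(273,223),.044,9),('S',(208,121),.044,8),('LR',(277,84),.024,16),('SR',(334,176),.024,12),('h--',(278,267),.034,5),('h-+',(157,100),.034,6),('h++',(279,11),.034,7),('h+-',(389,200),.034,6)]:
    c,a=dark(g,p,r);W[k]=onplane(cam,c,z)[:2];print(k,c.round(1),a,W[k].round(4))
W['nut']=onplane(cam,(331,116),.056)[:2]
H=np.array([[-70,-108],[-70,108],[70,108],[70,-108],[35,55],[35,-55]])/1e3
C=np.array([W[k] for k in('h--','h-+','h++','h+-','LR','SR')]);m=C.mean(0);Hm=H.mean(0)
A=((H-Hm).T@(C-m));th=np.arctan2(A[0,1]-A[1,0],A[0,0]+A[1,1]);c,s_=np.cos(th),np.sin(th);Rm=np.array([[c,-s_],[s_,c]]);o=m-Rm@Hm
print(o,th)
for k in W: print(k,((W[k]-o)@Rm*1e3).round(1))
E
```

```text
L [273.2 223.2] 108 [ 0.5056 -0.0422]
S [207.6 120.5] 80 [0.4838 0.0794]
LR [277.   84.5] 556 [0.5582 0.086 ]
SR [333.2 175.1] 212 [ 0.582  -0.0217]
h-- [277.6 266. ] 25 [ 0.4911 -0.0963]
h-+ [156.9 100.1] 38 [0.4441 0.1148]
h++ [278.4  10.5] 49 [0.5807 0.1452]
h+- [389.3 200.1] 30 [ 0.6277 -0.0658]
[0.53591257 0.0244957 ] 0.21902217476228558
L [-44.1 -58.5]
S [-39.   64.9]
LR [35.1 55.2]
SR [ 35.  -55.1]
h-- [ -70.  -108.2]
h-+ [-70.  108.1]
h++ [ 70.  108.1]
h+- [  70.  -108.1]
nut [59.5  5. ]
```

```bash
python3 -m jog '[-5.2,0.9,0,0,0,0,0.67, -5.2,0.9,0,0,0,0.016,0.67, 0,0,6,0,0,0,0.67, 0,0,6,0,0,0,0.67, 0,0,4.5,0,0,0,0.67]'; python3 -m jog '[0,0,0,0,0,0,0.67]'
cat > look.py <<'E'
from m import *
from cell import *
import sys,pickle
def look(n):
    s=get_state(); f=grab_frame("wrist"); cv2.imwrite(f"pics/{n}.png",f["pixels"][:,:,::-1]);pickle.dump((s,f),open(n+".pkl","wb"))
    q=s["ee_rot"];r=R.from_quat([q[1],q[2],q[3],q[0]]).as_matrix()
    print(s["time_s"],s["ee_pos"].round(4),"heading",round(np.arctan2(r[1,0],r[0,0]),4),"tilt",r[:2,2].round(4),s["finger_gap"],s["wrist_force"].round(1))
if __name__=="__main__": look(sys.argv[1])
E
python3 look.py w2
```

```text
time_s: 2.65
ee_pos: [0.4893, -0.0873, 0.0718]
ee_rot: [0.0, 0.837, 0.547, 0.001]
wrist_force: [0.8, -0.1, -0.1]
finger_gap: 0.0283
time_s: 2.78
ee_pos: [0.4875, -0.0867, 0.0698]
ee_rot: [-0.002, 0.838, 0.545, -0.0]
wrist_force: [0.9, -0.1, 0.5]
finger_gap: 0.028
2.775 [ 0.4875 -0.0867  0.0698] heading 1.1532 tilt [-0.0026  0.0026] 0.02798163953201761 [ 0.9 -0.1  0.5]
```

View pics/w2.png

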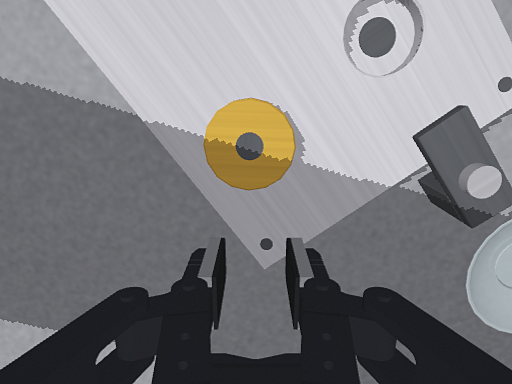

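```bash
cat > rel.py <<'E'
# usage: rel.py pkl  px,py,z,r[,c] ...  c: centroid dark
from m import *
import sys,pickle
s,f=pickle.load(open(sys.argv[1]+".pkl","rb"));cam=wristcam(f,s);g=cv2.cvtColor(f["pixels"],cv2.COLOR_RGB2GRAY)
q=s["ee_rot"];r=R.from_quat([q[1],q[2],q[3],q[0]]).as_matrix()
for a in sys.argv[2:]:
    x,y,z,rr=map(float,a.split(","))
    c=(x,y);n=0
    if rr>0: c,n=dark(g,c,int(rr))
    w=onplane(cam,c,z);t=r.T@(w-s["ee_pos"]);print(a,np.round(c,1),n,"world",w.round(4),"tool mm",(t*1e3).round(1))
E
python3 rel.py w2 249,146,.044,18 377,38,.024,22 266,244,.034,8
```

```text
249,146,.044,18 [249.  146.2] 603 world [ 0.5052 -0.0422  0.044 ] tool mm [47.9 -1.8 25.8]
377,38,.024,22 [376.8  36.8] 1155 world [ 0.5821 -0.0214  0.024 ] tool mm [98.  60.1 45.7]
266,244,.034,8 [266.  243.7] 116 world [ 0.4909 -0.0962  0.034 ] tool mm [-7.3  7.  35.7]
```

```bash
python3 -m jog '[0.3,0,1.4,0,0,-0.026,0.67, 0,0,0.4,0,0,0,0.67, 0,0,0,0,0,0,0.67]'; python3 -m jog '[0,0,0.2,0,0,0,0.67, 0,0,0.2,0,0,0,0.67]';python3 look.py w3
```

```text
time_s: 3.2
ee_pos: [0.4926, -0.0848, 0.0562]
ee_rot: [0.002, 0.831, 0.556, 0.002]
wrist_force: [0.5, 0.5, 0.3]
finger_gap: 0.0281
time_s: 3.45
ee_pos: [0.4932, -0.0849, 0.0529]
ee_rot: [0.002, 0.831, 0.556, 0.003]
wrist_force: [0.5, -0.2, -0.2]
finger_gap: 0.0281
3.45 [ 0.4932 -0.0849  0.0529] heading 1.1797 tilt [ 0.0073 -0.0009] 0.028106503097238195 [ 0.5 -0.2 -0.2]
```

View pics/w3.png

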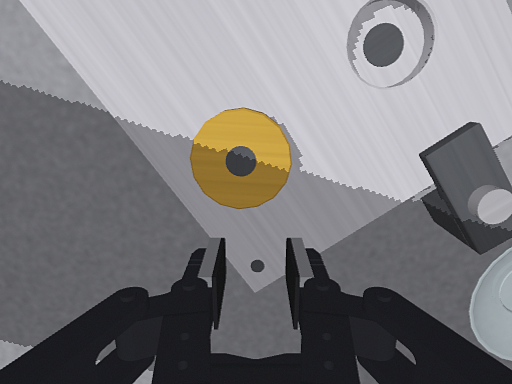

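```bash
python3 rel.py w3 240,160,.044,20 383,45,.024,24 258,266,.034,8
```

```text
240,160,.044,20 [240.4 161.2] 745 world [ 0.5052 -0.0422  0.044 ] tool mm [44.1 -5.2  9. ]
383,45,.024,24 [383.   44.5] 1378 world [ 0.5821 -0.0214  0.024 ] tool mm [92.6 57.8 29.5]
258,266,.034,8 [257.  265.6] 130 world [ 0.4908 -0.0962  0.034 ] tool mm [-11.4   2.   18.9]
```

```bash
python3 -m jog '[0,-0.5,0.3,0,0,0,0.67, 0,0,0.3,0,0,0,0.67,0,0,0,0,0,0,0.67]'; python3 look.py w4;  python3 rel.py w4 252,165,.044,20
```

```text
time_s: 3.88
ee_pos: [0.4879, -0.0828, 0.0462]
ee_rot: [0.002, 0.831, 0.556, 0.003]
wrist_force: [-0.5, 0.5, -0.3]
finger_gap: 0.0285
3.875 [ 0.4879 -0.0828  0.0462] heading 1.1796 tilt [ 0.0066 -0.0007] 0.028478428070067806 [-0.5  0.5 -0.3]
252,165,.044,20 [252.6 167.3] 593 world [ 0.5043 -0.0431  0.044 ] tool mm [42.9  0.   2.3]
```

View pics/w4.png

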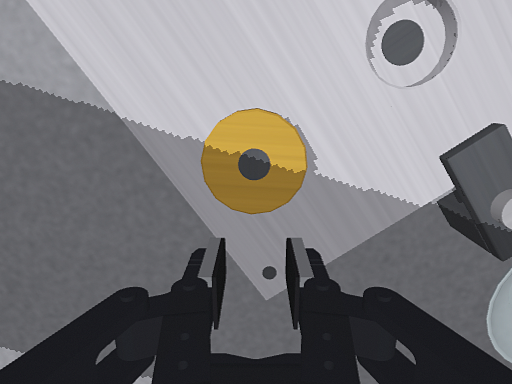

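```bash
python3 -m jog '[1.5,0,0,0,0,0,0.67, 1.5,0,0,0,0,0,0.67,1.5,0,0,0,0,0,0.67,1.5,0,0,0,0,0,0.67,1,0,0,0,0,0,0.67]'; python3 look.py w5
```

```text
time_s: 4.55
ee_pos: [0.5167, -0.0135, 0.0465]
ee_rot: [0.002, 0.831, 0.556, 0.003]
wrist_force: [-0.9, -0.6, 0.4]
finger_gap: 0.0279
4.55 [ 0.5167 -0.0135  0.0465] heading 1.1796 tilt [ 0.007  -0.0009] 0.02792683280259829 [-0.9 -0.6  0.4]
```

View pics/w5.png

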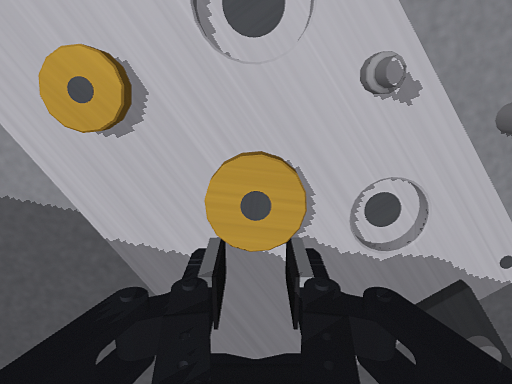

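```bash
python3 rel.py w5 256,206,.044,20 383,209,.024,22 252,6,.024,-1 80,89,.044,18 376,85,.034,-1 386,70,.056,-1
```

```text
256,206,.044,20 [255.4 205.3] 707 world [0.5278 0.0104 0.044 ] tool mm [26.4  1.2  2.6]
383,209,.024,22 [382.3 209.1] 984 world [ 0.5821 -0.0217  0.024 ] tool mm [17.4 63.4 23. ]
252,6,.024,-1 [252.   6.] 0 world [0.5571 0.0849 0.024 ] tool mm [106.3  -0.3  22.7]
80,89,.044,18 [80.1 89.3] 546 world [0.4837 0.0794 0.044 ] tool mm [ 73.4 -65.9   2.2]
376,85,.034,-1 [376.  85.] 0 world [0.5924 0.0366 0.034 ] tool mm [75.2 50.8 13. ]
386,70,.056,-1 [386.  70.] 0 world [0.5897 0.0426 0.056 ] tool mm [79.7 46.2 -9. ]
```

```bash
python3 - <<'E'
import pickle,numpy as np
s,f=pickle.load(open("w5.pkl","rb"));T=np.array(f["hand_eye"])
for p in [(392,300),(385,290),(350,288),(325,285),(318,250),(400,310),(290,240)]:
    d=T[:3,:3]@np.array([(p[0]-f["cx"])/f["fx"],(p[1]-f["cy"])/f["fy"],1]);
    for x in (11,0): k=(x-T[0,3])/d[0]; print(p,x,((T[:3,3]+k*d)*1e3).round(0))
E
```

```text
(392, 300) 11 [ 11000.  -7472. -15936.]
(392, 300) 0 [  0.  51. -26.]
(385, 290) 11 [ 11000.  -7446. -16896.]
(385, 290) 0 [ -0.  51. -20.]
(350, 288) 11 [ 11000.  -5492. -17098.]
(350, 288) 0 [  0.  38. -19.]
(325, 285) 11 [ 11000.  -4105. -17410.]
(325, 285) 0 [  0.  28. -17.]
(318, 250) 11 [ 11000.  -4504. -21942.]
(318, 250) 0 [ 0. 31. 14.]
(400, 310) 11 [ 11000.  -7549. -15063.]
(400, 310) 0 [  0.  51. -32.]
(290, 240) 11 [ 11000.  -2660. -23625.]
(290, 240) 0 [ 0. 19. 25.]
```

```bash
python3 -m jog '[1,0,0,0,0,0,0.67, 1.2,0,0,0,0,0,0.67,1.2,0,0,0,0,0,0.67,1.0,0,0,0,0,0,0.67,0.5,0,0,0,0,0,0.67]'; python3 look.py w6
```

```text
time_s: 5.22
ee_pos: [0.5368, 0.0354, 0.0466]
ee_rot: [0.002, 0.831, 0.556, 0.003]
wrist_force: [-0.1, -1.4, -0.1]
finger_gap: 0.028
5.225 [0.5368 0.0354 0.0466] heading 1.1797 tilt [ 0.0071 -0.0007] 0.02795184121722862 [-0.1 -1.4 -0.1]
```

View pics/w6.png

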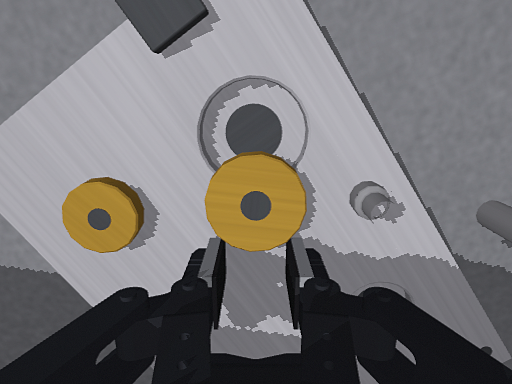

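```bash
python3 rel.py w6 256,206,.044,20 254,131,.024,32 99,219,.044,18 370,197,.034,-1 376,205,.056,-1
```

```text
256,206,.044,20 [255.5 205.3] 703 world [0.548  0.0593 0.044 ] tool mm [26.4  1.2  2.7]
254,131,.024,32 [253.7 131.7] 2507 world [0.5583 0.086  0.024 ] tool mm [55.   0.4 22.7]
99,219,.044,18 [ 98.9 218.8] 388 world [0.4837 0.0793 0.044 ] tool mm [ 20.3 -65.9   2.2]
370,197,.034,-1 [370. 197.] 0 world [0.5963 0.0398 0.034 ] tool mm [26.8 53.2 13. ]
376,205,.056,-1 [376. 205.] 0 world [0.5927 0.0453 0.056 ] tool mm [30.5 47.9 -9. ]
```

```bash
python3 -m jog '[0.7,-0.08,0,0,0,0,0.67, 0.7,0,0,0,0,0,0.67,0.7,0,0,0,0,0,0.67,0.6,0,0,0,0,0,0.67,0.3,0,0,0,0,0,0.67]'; python3 look.py w7
```

```text
time_s: 5.9
ee_pos: [0.5484, 0.0653, 0.0468]
ee_rot: [0.002, 0.831, 0.556, 0.003]
wrist_force: [0.5, 0.0, 0.2]
finger_gap: 0.0282
5.9 [0.5484 0.0653 0.0468] heading 1.1792 tilt [ 0.0073 -0.0005] 0.02820654311474813 [0.5 0.  0.2]
```

View pics/w7.png

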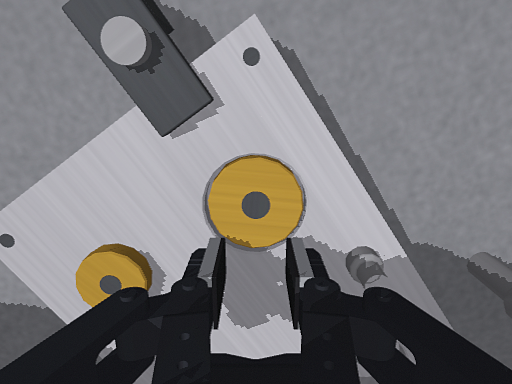

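```bash
python3 -m jog '[0,0,-4,0,0,0,0.67, -1,0,-6,0,0,0,0.67, 0,0,0,0,0,0,0.67]'; python3 look.py w8; python3 -c "
from cell import *;print(get_state()['joint_pos'])"
```

```text
time_s: 6.32
ee_pos: [0.5435, 0.0562, 0.1492]
ee_rot: [0.002, 0.831, 0.556, 0.002]
wrist_force: [-0.1, 0.1, -0.2]
finger_gap: 0.0278
6.325 [0.5435 0.0562 0.1492] heading 1.1796 tilt [ 0.006  -0.0001] 0.027846581703643052 [-0.1  0.1 -0.2]
[-4.59477255e-02  3.42019448e-01 -1.98058691e-01  1.02782241e+00
  2.42410324e-04  1.91592778e+00]
```

View pics/w8.png

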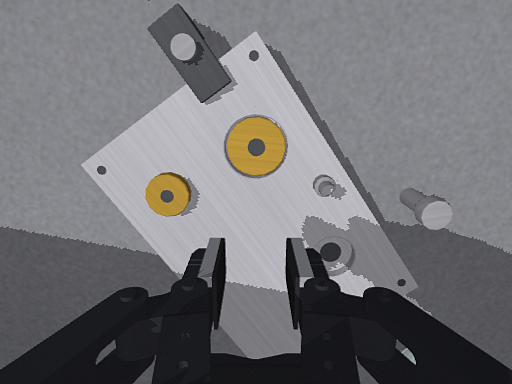

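```bash
python3 -m jog '[0.5,-5.1,0,0,0,0,0.76, 0.5,-5.1,0,0,0,0,0.76, 0,0,0,0,0,-0.18,0.76, 0,0,0,0,0,-0.18,0.76, 0,0,0,0,0,-0.18,0.76]' >/dev/null
python3 -m jog '[0,0,0,0,0,-0.18,0.76, 0,0,0,0,0,-0.18,0.76, 0,0,0,0,0,-0.18,0.76, 0,0,0,0,0,-0.18,0.76, 0,0,0,0,0,-0.18,0.76]'
python3 -m jog '[0,0,0,0,0,-0.18,0.76, 0,0,0,0,0,-0.18,0.76, 0,0,0,0,0,-0.18,0.76, 0,0,0,0,0,-0.18,0.76, 0,0,0,0,0,-0.18,0.76]' >/dev/null
python3 -m jog '[0,0,0,0,0,-0.18,0.76, 0,0,0,0,0,-0.18,0.76, 0,0,0,0,0,-0.18,0.76, 0,0,0,0,0,-0.18,0.76, 0,0,0,0,0,-0.18,0.76]'
python3 look.py w9
```

```text
time_s: 7.62
ee_pos: [0.4431, 0.1062, 0.1361]
ee_rot: [-0.007, 0.236, 0.972, -0.002]
wrist_force: [0.7, 0.0, -1.2]
finger_gap: 0.0206
time_s: 8.88
ee_pos: [0.4365, 0.1065, 0.1251]
ee_rot: [-0.013, -0.638, 0.77, 0.01]
wrist_force: [-0.3, 0.5, -0.1]
finger_gap: 0.0207
8.875 [0.4365 0.1065 0.1251] heading -1.7567 tilt [-0.0326  0.    ] 0.02072813953276653 [-0.3  0.5 -0.1]
```

```bash
python3 -m jog '[0,0,-0.3,0,0,-0.18,0.76, 0,0,-0.3,0,0,-0.18,0.76, 0,0,-0.3,0,0,-0.18,0.76, 0,0,-0.3,0,0,-0.18,0.76, 0,0,-0.3,0,0,-0.18,0.76]'
python3 -m jog '[0,0,0,0,0,-0.03,0.76]'
cat > fix.py <<'E'
from h import *
from cell import *
import sys
x,y,z,h=map(float,sys.argv[1:])
s=get_state();q=s["ee_rot"];r=R.from_quat([q[1],q[2],q[3],q[0]])
T=np.array([[np.cos(h),np.sin(h),0],[np.sin(h),-np.cos(h),0],[0,0,-1]])
print("shift cm",(r.as_matrix().T@(np.array([x,y,z])-s["ee_pos"])*100).round(2),"turn",(r.inv()*R.from_matrix(T)).as_rotvec().round(3))
E
python3 look.py w10; python3 fix.py .4551 .1088 .08 -.799
```

```text
time_s: 9.55
ee_pos: [0.4342, 0.1066, 0.1359]
ee_rot: [0.008, 0.912, -0.41, -0.018]
wrist_force: [0.2, 0.0, 1.0]
finger_gap: 0.0205
time_s: 9.68
ee_pos: [0.434, 0.1066, 0.1353]
ee_rot: [0.008, 0.918, -0.397, -0.019]
wrist_force: [0.6, -0.1, -0.6]
finger_gap: 0.0205
9.675 [0.434  0.1066 0.1353] heading -0.8165 tilt [-0.0415 -0.0002] 0.020485900018069894 [ 0.6 -0.1 -0.6]
shift cm [ 1.45 -1.86  5.43] turn [ 0.03   0.029 -0.017]
```

View pics/w10.png

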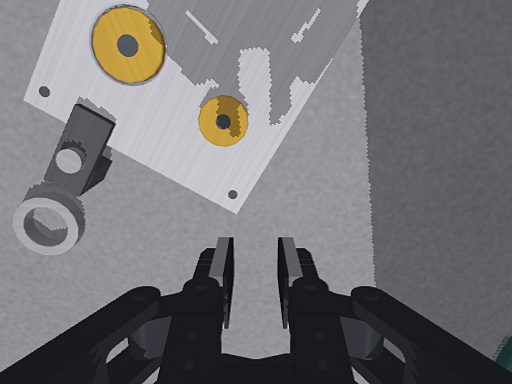

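```bash
python3 -m jog '[1.4,-1.8,3,0.03,0.03,-0.017,0.76, 0,0,2,0,0,0,0.76, 0,0,0,0,0,0,0.76]'
python3 look.py w11; python3 fix.py .4551 .1088 .0465 -.799
```

```text
time_s: 10.1
ee_pos: [0.4555, 0.1088, 0.0822]
ee_rot: [0.0, 0.918, -0.396, 0.001]
wrist_force: [0.7, 0.4, 1.2]
finger_gap: 0.0205
10.1 [0.4555 0.1088 0.0822] heading -0.8134 tilt [ 0.001  -0.0011] 0.02054781606106781 [0.7 0.4 1.2]
shift cm [-0.07  0.07  3.64] turn [-0.001 -0.002 -0.014]
```

View pics/w11.png

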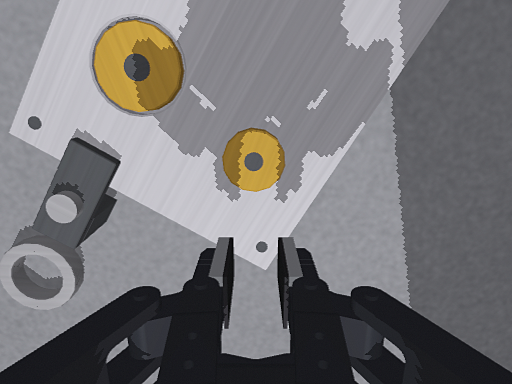

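```bash
python3 rel.py w11 254,161,.044,12 262,247,.034,8 35,123,.034,9 
python3 -m jog '[0,0,1.6,0,0,-0.014,0.76, 0,0,1.5,0,0,0,0.76,0,0,0.3,0,0,0,0.76, 0,0,0,0,0,0,0.76]'
python3 look.py w12; python3 fix.py .4551 .1088 .0465 -.799
```

```text
254,161,.044,12 [253.3 161.2] 276 world [0.4838 0.0793 0.044 ] tool mm [40.8 -0.3 38.2]
262,247,.034,8 [261.3 246.5] 93 world [0.4439 0.1148 0.034 ] tool mm [-12.4   4.3  48.1]
35,123,.034,9 [ 34.2 122.3] 139 world [0.5808 0.1452 0.034 ] tool mm [  59.6 -116.1   48.2]
time_s: 10.65
ee_pos: [0.4577, 0.1089, 0.0512]
ee_rot: [-0.001, 0.92, -0.392, 0.003]
wrist_force: [-0.1, 0.1, 0.4]
finger_gap: 0.0202
10.65 [0.4577 0.1089 0.0512] heading -0.8057 tilt [ 0.0059 -0.0008] 0.020211965827864577 [-0.1  0.1  0.4]
shift cm [-0.18  0.21  0.48] turn [-0.004 -0.005 -0.007]
```

View pics/w12.png

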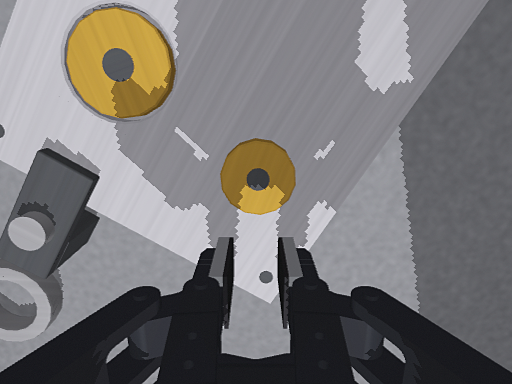

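```bash
python3 -m jog '[0,0.2,0.4,0,0,-0.007,0.76, 0,0,0,0,0,0,0.76]'
python3 look.py w13; python3 rel.py w13 257,182,.044,14
```

```text
time_s: 10.95
ee_pos: [0.4567, 0.1075, 0.0479]
ee_rot: [-0.001, 0.921, -0.389, 0.004]
wrist_force: [-0.9, -1.0, -0.6]
finger_gap: 0.0203
10.95 [0.4567 0.1075 0.0479] heading -0.7985 tilt [ 0.0073 -0.0007] 0.02033447502848927 [-0.9 -1.  -0.6]
257,182,.044,14 [254.1 181.7] 417 world [0.4838 0.0794 0.044 ] tool mm [39.   0.2  4.1]
```

```bash
python3 -m jog '[1.2,0,0.1,0,0,0,0.76, 1.5,0,0,0,0,0,0.76,1.5,0,0,0,0,0,0.76,1.5,0,0,0,0,0,0.76,1,0,0,0,0,0,0.76]'
python3 -m jog '[1,0,0,0,0,0,0.76, 1,0,0,0,0,0,0.76,0.5,0,0,0,0,0,0.76]'
python3 look.py w14
```

```text
time_s: 11.62
ee_pos: [0.5074, 0.0558, 0.0476]
ee_rot: [-0.001, 0.921, -0.389, 0.004]
wrist_force: [-0.3, -0.1, -0.7]
finger_gap: 0.0203
time_s: 12.0
ee_pos: [0.5261, 0.0364, 0.0476]
ee_rot: [-0.001, 0.921, -0.389, 0.004]
wrist_force: [-0.6, 1.0, -0.3]
finger_gap: 0.0206
12.0 [0.5261 0.0364 0.0476] heading -0.7994 tilt [ 0.0079 -0.0006] 0.020628897411836253 [-0.6  1.  -0.3]
```

View pics/w14.png

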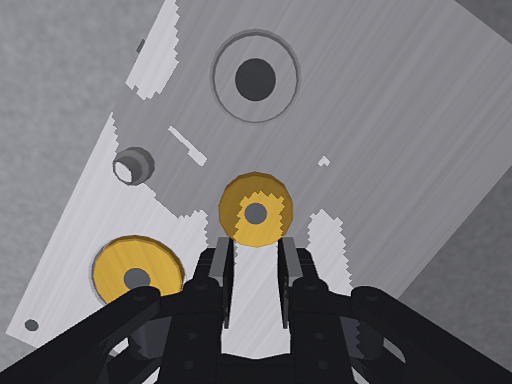

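```bash
python3 rel.py w14 256,213,.044,14 255,80,.024,28 135,165,.034,-1 128,172,.056,-1
```

```text
256,213,.044,14 [255.3 213.1] 376 world [0.5431 0.0178 0.044 ] tool mm [25.1  0.7  3.7]
255,80,.024,28 [255.   79.2] 1353 world [ 0.582  -0.0217  0.024 ] tool mm [80.5  0.6 24.1]
135,165,.034,-1 [135. 165.] 0 world [0.5947 0.0416 0.034 ] tool mm [ 44.  -52.8  14.1]
128,172,.056,-1 [128. 172.] 0 world [0.5923 0.0366 0.056 ] tool mm [ 46.  -47.6  -7.9]
```

```bash
python3 -m jog '[1,0,0,0,0,0,0.76, 1.2,0,0,0,0,0,0.76,1,0,0,0,0,0,0.76,0.7,0,0,0,0,0,0.76,0.6,0,0,0,0,0,0.76]'
python3 look.py w15
```

```text
time_s: 12.68
ee_pos: [0.5596, 0.002, 0.0479]
ee_rot: [-0.001, 0.921, -0.389, 0.004]
wrist_force: [-0.5, -0.1, 1.6]
finger_gap: 0.0211
12.675 [0.5596 0.002  0.0479] heading -0.7989 tilt [ 0.0079 -0.0007] 0.02114872022169829 [-0.5 -0.1  1.6]
```

View pics/w15.png

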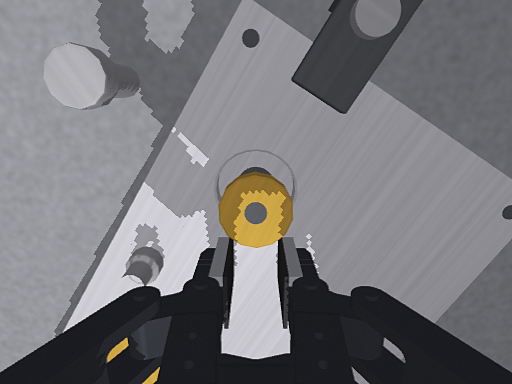

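```bash
python3 -m jog '[0.4,0,0,0,0,0,0.76, 0.3,0,0,0,0,0,0.76,0.2,0,0,0,0,0,0.76]'
python3 look.py w16
```

```text
time_s: 13.1
ee_pos: [0.5667, -0.0052, 0.048]
ee_rot: [-0.001, 0.921, -0.389, 0.004]
wrist_force: [-0.0, 0.4, -0.4]
finger_gap: 0.0205
13.1 [ 0.5667 -0.0052  0.048 ] heading -0.799 tilt [ 0.0083 -0.001 ] 0.020500700207007658 [-0.   0.4 -0.4]
```

View pics/w16.png

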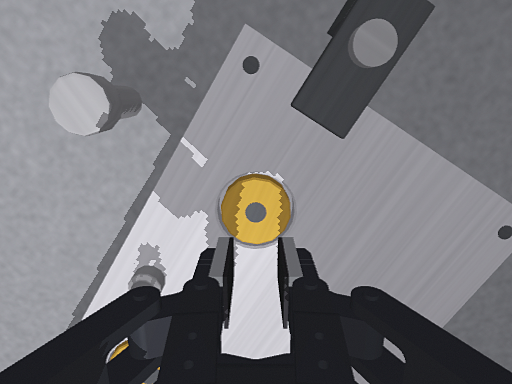

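```bash
python3 -m jog '[0,0,-3,0,0,0,0.76, -1,0,-5,0,0,0,0.76, -3,0,-2,0,0,0,0.76, 0,0,0,0,0,0,0.76]'
python3 look.py w17
```

```text
time_s: 13.65
ee_pos: [0.5372, 0.0242, 0.1505]
ee_rot: [-0.001, 0.921, -0.389, 0.004]
wrist_force: [0.1, -0.4, -0.9]
finger_gap: 0.0205
13.65 [0.5372 0.0242 0.1505] heading -0.7992 tilt [ 0.0076 -0.0007] 0.020507686471715938 [ 0.1 -0.4 -0.9]
```

View pics/w17.png

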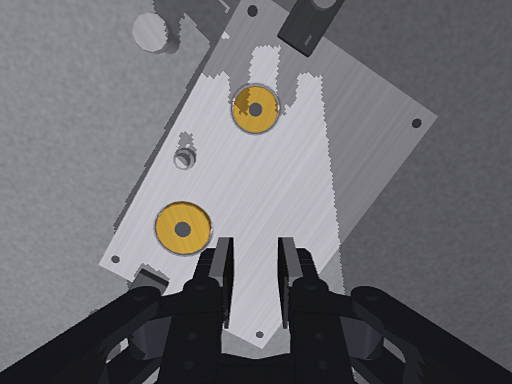

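```bash
python3 - <<'E'
from m import *
import pickle
def g(n,p,r):
    s,f=pickle.load(open(n+".pkl","rb"));return wristcam(f,s),dark(cv2.cvtColor(f["pixels"],cv2.COLOR_RGB2GRAY),p,r)[0]
for nm,a,b in [("small",("w16",(256,212),14),("w17",(256,110),10)),("large",("w8",(256,147),12),("w17",(183,229),12)),("large",("w11",(138,67),16),("w17",(183,229),12))]:
    A=g(*a);B=g(*b);print(nm,tri(A[0],A[1],B[0],B[1]).round(4))
    print(onplane(*A,.034).round(4),onplane(*B,.034).round(4))
E
python3 -m jog '[-6,0,-3,0,0,0,0.76, -6,0,-4,0,0,0,0.76, 0,0,0,0,0,0,0.76]'
python3 - <<'E'
from cell import *
import cv2
for n,(y0,y1,x0,x1) in {"scene":(145,255,170,360),"top":(145,240,170,340)}.items():
    f=grab_frame(n);cv2.imwrite(f"pics/{n}9.png",cv2.resize(f["pixels"][y0:y1,x0:x1,::-1],None,fx=4,fy=4,interpolation=cv2.INTER_CUBIC))
E
```

```text
small [ 0.5821 -0.0214  0.0352]
[ 0.5815 -0.0214  0.034 ] [ 0.5823 -0.0211  0.034 ]
large [0.5583 0.0862 0.0341]
[0.5584 0.0862 0.034 ] [0.5582 0.0862 0.034 ]
large [0.5576 0.0858 0.0331]
[0.5568 0.0849 0.034 ] [0.5582 0.0862 0.034 ]
time_s: 14.08
ee_pos: [0.4604, 0.1027, 0.2119]
ee_rot: [-0.0, 0.921, -0.39, 0.003]
wrist_force: [0.9, -0.4, -0.2]
finger_gap: 0.0204
```

View pics/scene9.png

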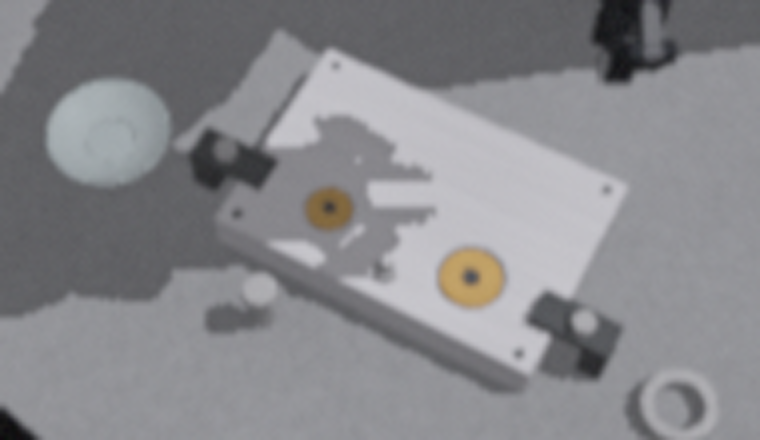

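View pics/top9.png

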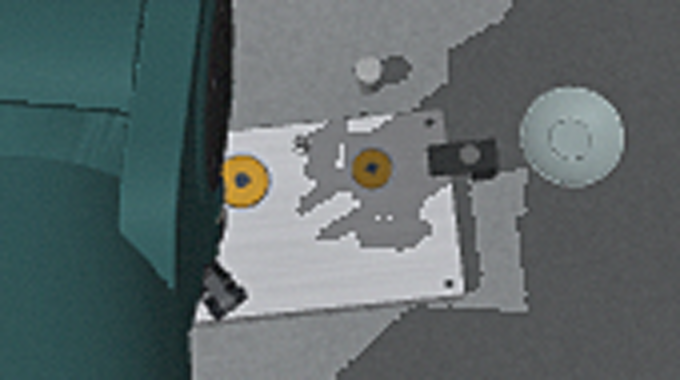

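```bash
python3 look.py w18; python3 - <<'E'
import cv2
a=cv2.imread("pics/w17.png")[60:280,130:320];cv2.imwrite("pics/w17c.png",cv2.resize(a,None,fx=2.7,fy=2.7,interpolation=cv2.INTER_CUBIC))
a=cv2.imread("pics/w16.png")[150:270,190:330];cv2.imwrite("pics/w16c.png",cv2.resize(a,None,fx=4,fy=4,interpolation=cv2.INTER_CUBIC))
E
```

```text
14.175 [0.4615 0.1011 0.2098] heading -0.8033 tilt [ 0.0026 -0.0016] 0.020366397973312373 [ 0.6 -0.8  0.3]
```

View pics/w17c.png

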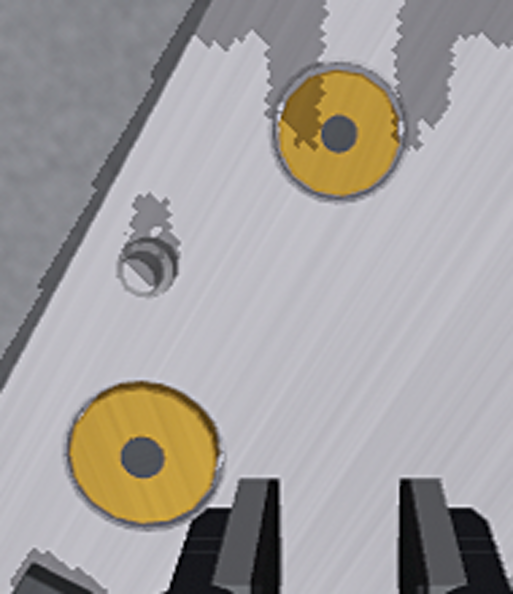

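View pics/w18.png

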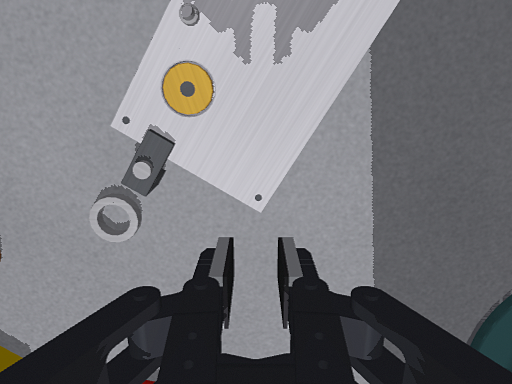

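View pics/w16c.png

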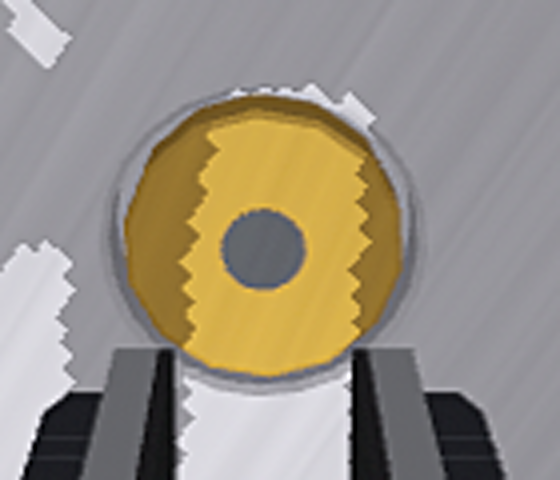

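```bash
python3 -m jog '[0,0,0,0,0,0,0.76]'; python3 -c "
from cell import *;print(finish_job())"
```

```text
time_s: 14.35
ee_pos: [0.4621, 0.1, 0.2084]
ee_rot: [0.001, 0.92, -0.392, 0.0]
wrist_force: [-0.5, 0.2, -0.8]
finger_gap: 0.0206
the job is handed in; nothing more can be done
None
```

I pushed both discs into their own recesses, the large one first and then the small one, and handed the job in at 14.35 s. I used the two partly closed fingertips as a fork behind each disc. The gripper was raised and touching nothing at the end.

- **Position:** both discs sit within about 1 mm of their recess centres. The last wrist-camera pictures show an even clearance ring around each disc, and the scene camera shows both lying flush.
- **Height:** the large disc's top triangulated to 34.1 mm and 33.1 mm from two picture pairs, and the small disc's to 35.2 mm. The housing's top is at 34 mm. The small disc's extra 1.2 mm is probably measurement error, because it looked level in every view, but I did not measure its tilt separately.
- **Bystanders:** the thumb nut, clamps, bearing ring, screw dish and locating pin looked unmoved in the last pictures. I did not recheck the bottle, hammer and screwdriver, but the arm never worked near them.
- **Disagreement between cameras:** the fixed cameras and the wrist camera differed by about 2.5 mm in y. I worked from the wrist camera.

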